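# Set the block heater and hold the tube block on its sprung probe

### The arm

A 6-joint arm with a two-finger parallel gripper is mounted at the origin on the work surface. World frame = base frame: x ahead of the robot, y to its left, z up, the work surface at z = 0. Lengths are in m, angles in rad, forces in N, time in s.
With the tool pointing down it reaches from about 0.35 to 0.975 m from the base axis. Payload 4.9 kg.
Tool frame: the origin (TCP) lies midway between the tips of the shut fingers; the grasp point (between the pads) lies 19 mm behind it; z points along the fingers, y is the direction in which the jaws open and shut (so a half turn about z gives the same grasp; the last joint's range is limited). The gripper opens to 85 mm and grips with 20 to 120 N. Pads are 22 mm wide; open, the fingers measure 114 mm over their backs; the gripper's body (76 mm by 85 mm) begins 54 mm behind the grasp point. The pads swing forward as they close: fully open they stand 13 mm farther back than shut.
Start: joints at [1.052, 0.053, 1.613, -0, 1.476, -0.119], TCP at [0.243, 0.576, 0.231] pointing down, gripper open.
Joint ranges: [-3.01, 3.01], [-1.01, 2.22], [0.06, 2.58], [-1.02, 4.17], [0.09, 2.62], [-3.14, 3.14]. Speed limits (rad/s): [2.57, 2.57, 3.14, 3.14, 3.14, 3.14].

### API

Orientations are given as a rotation vector (axis times angle).
In Python, from station import ctrl gives the robot as it stands.
- The arm moves only by the tool apply_moves, never from a script. Its argument "rows" is a list of rows, each a list of 6 numbers: the shift along the tool's x, y, z in cm, then the turn, a rotation vector about the tool's x, y, z in units of 5 degrees (1.0 is 5 degrees). In form: [[x, y, z, rx, ry, rz], ...]. A call has 1 to 20 rows; each row is the pose to reach, as a shift and turn from the pose measured when the call began, along the tool's axes at that moment; what a row does not reach only later rows make up. A row lasts 1/10 s, in which the tool goes at most 50 mm and 8.59 degrees, less where a joint would pass 70% of its speed; a pose out of reach is approached as far as the arm can. A call with a gripper value outside its range is refused whole. "grip" is the closure, from 0 (fully open) to 1 (shut), set as the call begins (left out, the last holds). The fingers move at their own pace and stop on an object; "squeeze" is the grip in N (left out, the last holds). Time passes only in rows, so rows that repeat a pose let the fingers close. It gives the time, the measured TCP pose, the force and the opening at its end, in the units of the state.
- ctrl.get_obs(): the state, without advancing time (a new reading comes with each control period).
- ctrl.get_image(name): name is "scene" or "top"; returns a dict with "color" (480x640x3 uint8, blue, green, red), "mtx" (3x3 intrinsics, pixels), "rvec" (rotation vector, rad) and "tvec" (3), from world to camera coordinates, as OpenCV has them. Camera axes: x right, y down, z forward; pixel columns grow to the right and rows downward; lengths in m; the calibration is good to about 2 mm. A picture is of the moment at which its call begins. There is no depth.
- ctrl.finish_job(): hands the job in, once; it reports no verdict.
The state is a dict: "t": time; "q": joint angles; "dq": joint speeds; "effort": joint torques, N m; "tool_pos": TCP position; "tool_rot": TCP orientation; "contact_force": force on the tool from outside, world axes, zero at the start; "wrist_torque": the same for the moment, N m; "opening": finger opening in m.
Only numpy, scipy, OpenCV 4.12 (cv2) and the standard library are available. Lean on these libraries where they do the work, as an engineer would, in place of code of your own. Each camera call takes 0.05 s, during which the arm holds its last target.

### The job

First turn the block heater's dial until its pointer stands on the long set mark of the scale ring, and let go of it. Then slide the large aluminium tube block along its channel against the sprung temperature probe until it sits hard against the end stop, and finish with the fingers still holding it pressed there, firmly but without forcing it (the probe pushes it back if you let go). Leave the dial as set and everything else on the bench where it stands.

Things in the scene. Friction and masses are not known exactly. Their poses are not given: they have to be found in the camera images.
- dock: Block heater, white box 240 (x) x 360 (y) x 60 mm high, fixed. Origin: centre of its underside; z up; x points away from the robot at yaw 0. On its flat top an open channel runs along its y, on the line x = +50 mm, y = -120 to +110: floor level with the top, rails 14 mm high, 7 thick, 63 apart. Probe and stop are at its +y end: the tube block is pushed along +y. Dial at x = -70, y = -100 mm.
- end_stop: Dark steel end stop of the channel, 66 mm wide, 32 mm high, 25 mm thick, fixed on the dock. Origin on the channel floor in the middle of the flat face that the tube block meets (dock x = +50, y = +100, z = +60 mm); same axes as the dock. When home, the tube block's centre is 35 mm before (-y of) this face.
- probe (a joint): Travel of the sprung probe, m: a round-ended brass pin, 10 mm thick, standing 20 mm out of the stop's face towards -y, 18 mm above the channel floor. 0 = fully out, 0.020 = pressed in level with the face. Its spring pushes back with 3 N at 0, rising evenly to 9 N at 0.020; sliding friction of the block adds up to about 4 N.
- tube_block: The large aluminium tube block in the channel, loose, 60 mm across the channel (x), 70 mm along it (y), 45 mm high, 12 wells in its top, about 0.3 kg. Origin at the centre of its underside, axes parallel to the dock's. It starts clear of the probe; behind it (-y) at least 55 mm of channel is free for the fingers.
- block_centre (a point): Centre of the tube block, half-way up (22.5 mm above the channel floor).
- dial: The black dial: a round skirt 50 mm across, its top 10 mm above the dock's top, with an upright grip bar on it, 46 mm long (along x, the pointer's direction), 13 mm wide, its top 36 mm above the dock's top. Origin on its axis at the dock's top, z up. Turns endlessly both ways, stiff (0.03 N m), stays where it is left.
- dial_grip (a point): Point on the dial's axis, at the height to grip, 25 mm above the dock's top.
- pointer_tip (a point): Tip of the dial's pointer, 28 mm from the dial's axis; the pointer is the white line on one half of the grip bar's top.
- set_mark (a point): Where the pointer tip must be, 28 mm from the dial's axis: at the long, thick black mark of the scale ring (a flat aluminium disc 84 mm across under the dial; its other marks are short and thin). At the start the mark lies 0.4 to 1.5 rad anticlockwise (seen from above) of the pointer.
- flask_a: Bystander: conical clear glass flask, 80 mm foot, 120 mm high; origin under its centre.
- flask_b: Bystander: conical amber glass flask, 68 mm foot, 102 mm high; origin under its centre.
- tube_rack: Bystander: tube rack 75 x 130 x 30 mm, tubes up to 39 mm; origin under its centre.
- petri_dish: Bystander: petri dish 56 mm across, 15 mm high, on top of the block heater beside the channel; origin under its centre.
- tip_box: Bystander: pipette tip box 80 x 115 x 61 mm; origin under its centre.
- spare_block: Bystander: small spare aluminium block 45 x 45 x 35 mm with 4 wells, on the bench; origin under its centre.
- reagent: Bystander: white jar 48 mm across, 90 mm high; origin under its centre.
Things that resemble listed ones, but are neither listed nor needed, are in the scene too. What is shaped like the tube_block but blue, red or yellow is not meant.

How it is judged:
By the outcome, as a careful person would: the job done as asked, in the order asked, and still so for the second after the job is handed in, while the arm keeps its last pose, push and grip.
It also fails if it takes over 51 s, if anything falls off the work surface, if the arm or the gripper's body presses on something with over 40 N, if the wrist force passes 120 N, or if a joint passes its speed limit or range.

## Working session

There is one attempt and no reset: what is moved stays moved. The work goes in short steps, Python scripts to look and compute and a tool call to move; the robot and the scene stay as the last step left them, time stands still between calls to the robot, and variables do not carry over. Pictures are saved under pics/ and viewed, and the job is handed in when it is done.

Besides the shell and the picture viewer there is one more tool, called after "Emit:" as name([rows], argument=value, ...), one row to a line, values as JSON. apply_moves: Moves the arm, as the interface text tells. Its arguments: {"type":"object","properties":{"rows":{"type":"array","items":{"type":"array","items":{"type":"number"}}},"grip":{"type":"number"},"squeeze":{"type":"number"}},"required":["rows"]}

```bash
mkdir -p pics; ls
python3 - <<'E'
from station import ctrl
import cv2
o=ctrl.get_obs();print(o)
for n in("scene","top"):
    d=ctrl.get_image(n);cv2.imwrite(f"pics/{n}0.png",d["color"]);print(n,d["mtx"],d["rvec"],d["tvec"])
E
```

```text
pics
{'t': 0.0, 'q': array([ 1.05199493e+00,  5.33792147e-02,  1.61430776e+00, -2.23234966e-06,
        1.47601644e+00, -1.18982753e-01]), 'dq': array([-0.00049947, -0.00078406,  0.00046333,  0.00050265,  0.00027934,
        0.00110695]), 'effort': array([-3.79379399e-04, -3.93690491e+01, -3.70174956e+01, -6.42017562e-05,
        7.05795974e-03, -7.86614976e-06]), 'tool_pos': array([0.24295583, 0.57515706, 0.23004095]), 'tool_rot': array([-0.62372727, -3.07837856,  0.00314884]), 'contact_force': array([0.92532554, 0.25214726, 0.23120328]), 'wrist_torque': array([0.04739933, 0.00885774, 0.00728416]), 'opening': 0.08573549776071193}
scene [[604.47649511   0.         324.72806642]
 [  0.         604.47649511 235.23027722]
 [  0.           0.           1.        ]] [ 2.4006005   0.70215917 -0.23721622] [-0.47111103 -0.17920726  1.50579831]
top [[508.90981036   0.         327.68103006]
 [  0.         508.90981036 239.13396917]
 [  0.           0.           1.        ]] [ 2.14377081 -2.15136529  0.19829959] [0.02039335 0.55745288 1.02644052]
```

View pics/scene0.png

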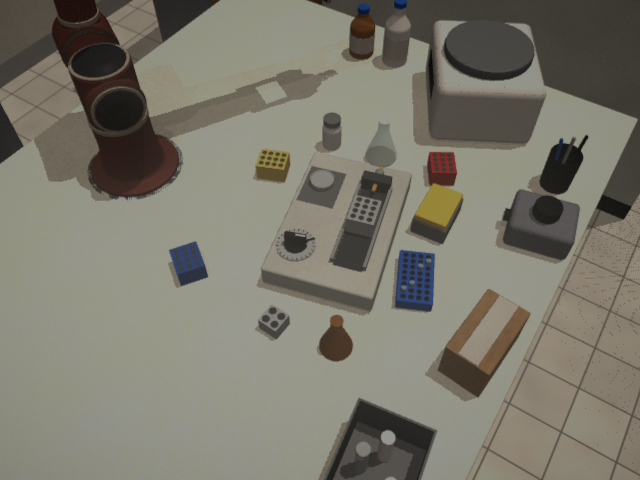

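View pics/top0.png

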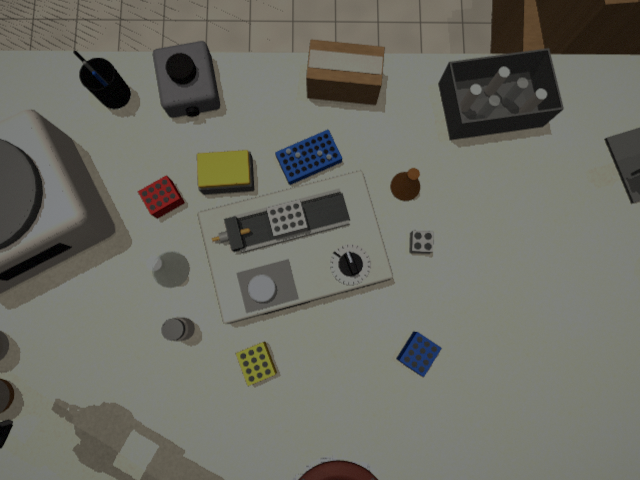

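The top view shows the silver 12-well block in the channel at (288,217), the stop and probe at (238,232), and the dial at (350,265). In the scene view they are at (364,210), (375,185) and (296,240). The blue, red and yellow blocks lie on the bench, so they are not meant. I'll enlarge the dock next.

Run:
```python
import cv2,numpy as np
t=cv2.imread("pics/top0.png")
a=cv2.resize(t[170:325,195:395],None,fx=4,fy=4,interpolation=cv2.INTER_CUBIC)[:600]
cv2.imwrite("pics/dock_a.png",a)
b=cv2.resize(t[238:293,318:383],None,fx=10,fy=10,interpolation=cv2.INTER_CUBIC)
b=cv2.convertScaleAbs(b,alpha=1.4)
cv2.imwrite("pics/dial_a.png",b)
s=cv2.imread("pics/scene0.png")
c=cv2.resize(s[220:270,265:330],None,fx=10,fy=10,interpolation=cv2.INTER_CUBIC)
cv2.imwrite("pics/dial_s.png",cv2.convertScaleAbs(c,alpha=1.4))
```

```text
(no output)
```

View pics/dock_a.png

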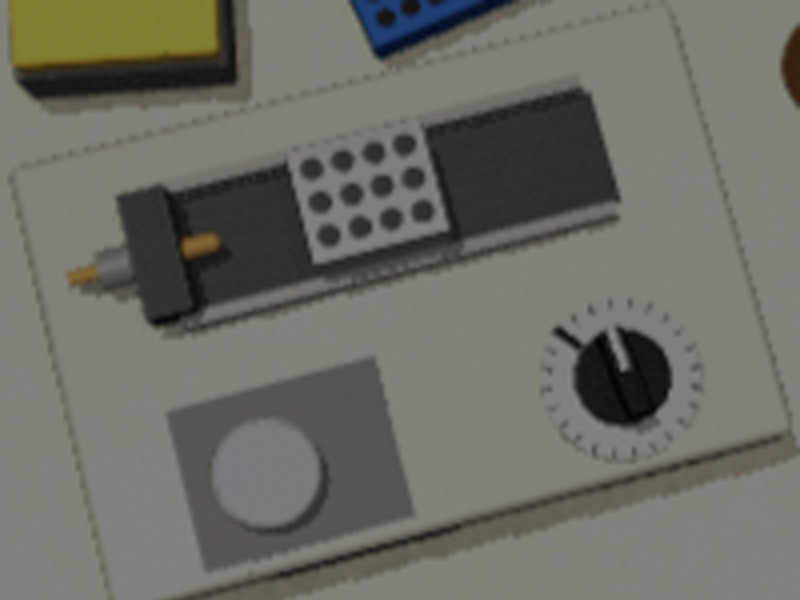

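View pics/dial_a.png

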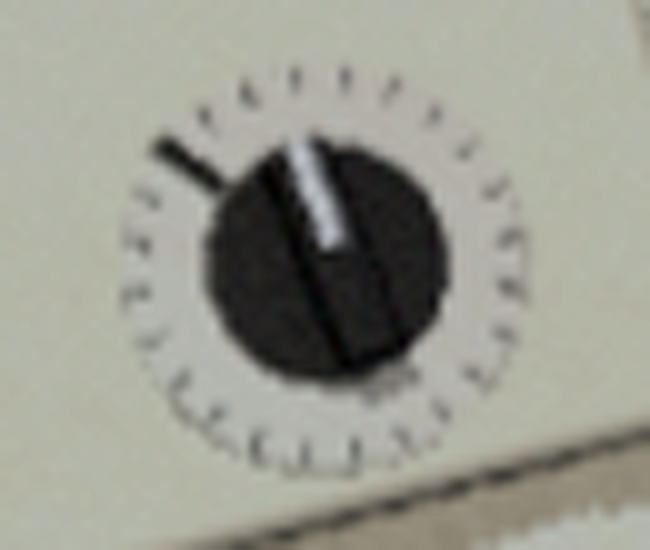

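View pics/dial_s.png

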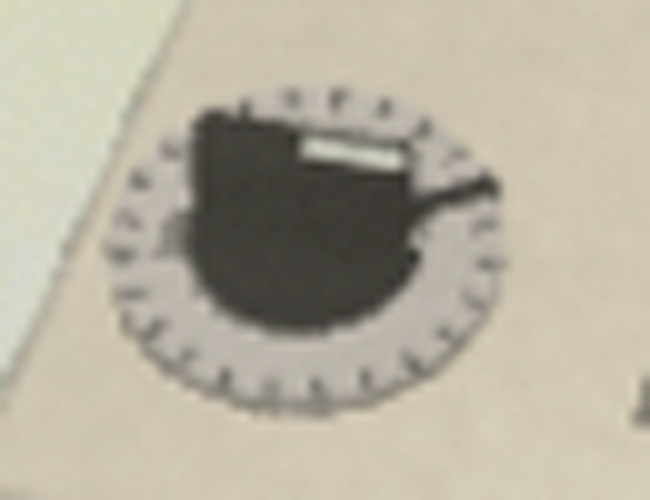

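```bash
cat > h.py <<'E'
import numpy as np,cv2
from station import ctrl
def ray(d,uv,z):
    uv=np.array(uv,float).reshape(-1,1,2)
    n=cv2.undistortPoints(uv,d["mtx"],None).reshape(-1,2)
    R=cv2.Rodrigues(d["rvec"])[0];c=-R.T@np.asarray(d["tvec"]).ravel()
    v=np.c_[n,np.ones(len(n))]@R
    return c+v*((z-c[2])/v[:,2])[:,None]
def proj(d,p):
    return cv2.projectPoints(np.array(p,float).reshape(-1,1,3),np.asarray(d["rvec"],float),np.asarray(d["tvec"],float),d["mtx"],None)[0].reshape(-1,2)
def crop(x0,y0,s,pts): return (np.array(pts,float)+.5)/s-.5+[x0,y0]
E
python3 - <<'E'
from h import *
d=ctrl.get_image("top");s=ctrl.get_image("scene")
cor=ray(d,crop(195,170,4,[(12,172),(668,5),(790,435)]),.06)
print("corners",cor[:,:2],np.linalg.norm(np.diff(cor,axis=0),axis=1))
def ang(a,b):return np.degrees(np.arctan2(*(b-a)[[1,0]]))
e=cor[1]-cor[0]  # -y dir
yaw=np.degrees(np.arctan2(-e[1],-e[0]))-90;print("yaw",yaw)
f=cor[1]-cor[2];print("yaw2",np.degrees(np.arctan2(f[1],f[0])))
cen=(cor[0]+cor[2])/2;print("cen",cen)
y=np.radians(yaw);R=np.array([[np.cos(y),-np.sin(y)],[np.sin(y),np.cos(y)]])
dc=cen[:2]+R@[-.07,-.1];print("dial from dock",dc)
m=ray(d,crop(318,238,10,[(160,145),(220,187)]),.062)
ms=ray(s,crop(265,220,10,[(490,185),(425,210)]),.062)
p=ray(d,crop(318,238,10,[(298,140),(333,245)]),.096)
ps=ray(s,crop(265,220,10,[(406,158),(303,148)]),.096)
for n,q in(("mark",m),("marks",ms),("ptr",p),("ptrs",ps)):
    print(n,q[:,:2],"along",ang(q[1],q[0]),"fromcentre",ang(dc,q[0,:2]), np.linalg.norm(q[0,:2]-dc))
b=ray(d,crop(195,170,4,[(290,157),(424,122),(450,232),(315,265)]),.105)
print("block",b[:,:2],b.mean(0),"in dock",R.T@(b.mean(0)[:2]-cen[:2]))
# scale ring ellipse centre: aluminium/dock hue
t=ray(d,crop(318,238,10,[(295,80),(345,80),(140,295),(515,290),(305,463),(355,458),(148,343),(505,187),(520,240),(487,378),(265,450),(180,378)]),.062)
A=np.c_[2*t[:,:2],np.ones(len(t))];r=np.linalg.lstsq(A,(t[:,:2]**2).sum(1),rcond=None)[0];print("ringc",r[:2],np.sqrt(r[2]+r[0]**2+r[1]**2))
for q in (m,p): print(ang(r[:2],q[0,:2]))
E
```

```text
corners [[ 0.61140285  0.28914474]
 [ 0.70187971 -0.05415226]
 [ 0.47312664 -0.11326451]] [0.35501957 0.23626727]
yaw 14.764717964197217
yaw2 14.488890798329876
cen [0.54226475 0.08794012 0.06      ]
dial from dock [ 0.50006115 -0.02659746]
mark [[ 0.52771596  0.00685336]
 [ 0.51895419 -0.00545527]] along 54.55526918264252 fromcentre 50.41842524483925 0.0434021431755187
marks [[ 0.528192    0.00406477]
 [ 0.52023994 -0.00894392]] along 58.56303291936849 fromcentre 47.46538622838953 0.041611503396967606
ptr [[ 0.52400587 -0.01954645]
 [ 0.50289529 -0.02627801]] along 17.686005317060047 fromcentre 16.408139070581036 0.02496130350927328
ptrs [[ 0.524347   -0.02086374]
 [ 0.50498289 -0.03017103]] along 25.671098334577323 fromcentre 13.283884978753724 0.02495352401465432
block [[0.60923376 0.14060089]
 [0.62718911 0.07374177]
 [0.57101581 0.06063354]
 [0.55446022 0.12748674]] [0.59047472 0.10061573 0.105     ] in dock [ 4.98484920e-02 -2.92548653e-05]
ringc [ 0.502094   -0.02775459] 0.03952751743695582
53.48564493175373
20.53585332906511
```

The only silver 12-well block is the one in the channel, so that is the tube block. The dial pointer is at about 20° world, the long mark at about 54°, and the dock's yaw is about 14.6°. Next I work out the move to above the dial.

```bash
cat >> h.py <<'E'
from scipy.spatial.transform import Rotation as Ro
def move(pos,jaw_deg):
    """print row (tool frame) to get TCP to pos, pointing down, tool y at world angle jaw_deg (mod 180, nearest)"""
    o=ctrl.get_obs();R0=Ro.from_rotvec(o["tool_rot"])
    best=None
    for k in(0,180,-180):
        a=np.radians(jaw_deg+k);y=np.array([np.cos(a),np.sin(a),0]);z=np.array([0,0,-1.]);x=np.cross(y,z)
        r=(R0.inv()*Ro.from_matrix(np.c_[x,y,z])).as_rotvec()
        if best is None or np.linalg.norm(r)<np.linalg.norm(best)-1e-6:best=r
    M=R0.as_matrix()
    print("t",round(o["t"],2),"pos",o["tool_pos"].round(4),"jaw",np.degrees(np.arctan2(M[1,1],M[0,1])).round(2),"z",M[:,2].round(3),"F",o["contact_force"].round(1),"op",round(o["opening"],4),"q6",o["q"][5].round(2))
    print("ROW",(R0.inv().apply(np.array(pos)-o["tool_pos"])*100).round(2),(np.degrees(best)/5).round(2))
E
python3 - <<'E'
from h import *
move([.503,-.0275,.17],110)
E
```

```text
t 0.2 pos [0.2431 0.5754 0.2305] jaw 67.09 z [-0.001 -0.001 -1.   ] F [1.4 0.  0.2] op 0.0854 q6 -0.12
ROW [-47.41 -45.41   6.1 ] [-0.01 -0.01 -8.58]
```

Emit:
apply_moves([
  [-47.4,-45.4,6.1,0,0,-8.6],
  [-47.4,-45.4,6.1,0,0,-8.6],
  [-47.4,-45.4,6.1,0,0,-8.6],
  [-47.4,-45.4,6.1,0,0,-8.6],
  [-47.4,-45.4,6.1,0,0,-8.6],
  [-47.4,-45.4,6.1,0,0,-8.6],
  [-47.4,-45.4,6.1,0,0,-8.6],
  [-47.4,-45.4,6.1,0,0,-8.6],
  [-47.4,-45.4,6.1,0,0,-8.6],
  [-47.4,-45.4,6.1,0,0,-8.6],
  [-47.4,-45.4,6.1,0,0,-8.6],
  [-47.4,-45.4,6.1,0,0,-8.6],
  [-47.4,-45.4,6.1,0,0,-8.6],
  [-47.4,-45.4,6.1,0,0,-8.6],
  [-47.4,-45.4,6.1,0,0,-8.6],
  [-47.4,-45.4,6.1,0,0,-8.6],
  [-47.4,-45.4,6.1,0,0,-8.6],
  [-47.4,-45.4,6.1,0,0,-8.6],
], grip=0, squeeze=30)

```text
t: 2.0
tool_pos: [0.5027, -0.0262, 0.1702]
tool_rot: [0.551, -3.092, 0.001]
contact_force: [0.8, -0.2, -0.3]
opening: 0.0853
```

Run:
```python
from h import *
move([.503,-.0275,.0725],110)
for n in("scene","top"):
    d=ctrl.get_image(n)
    cv2.imwrite(f"pics/{n}1.png",d["color"]);print(proj(d,[ctrl.get_obs()["tool_pos"]]))
```

```text
t 2.0 pos [ 0.5027 -0.0262  0.1702] jaw 110.2 z [-0.    -0.001 -1.   ] F [ 0.8 -0.2 -0.3] op 0.0853 q6 -2.12
ROW [ 0.01 -0.12  9.77] [-0.01 -0.01  0.04]
[[293.59071653 209.57118047]]
[[353.62994513 257.44295628]]
```

View pics/scene1.png

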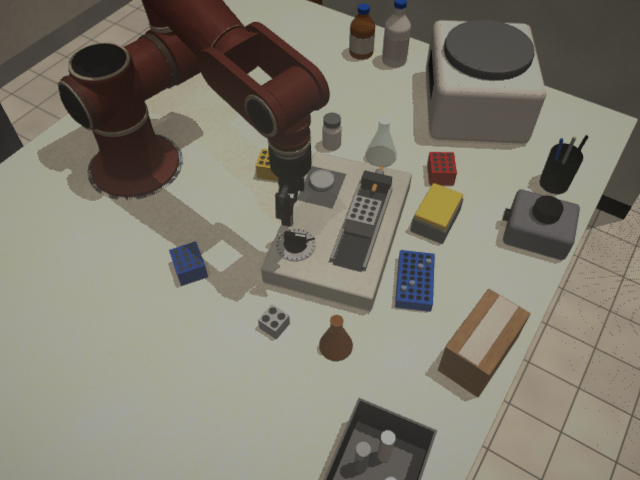

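View pics/top1.png

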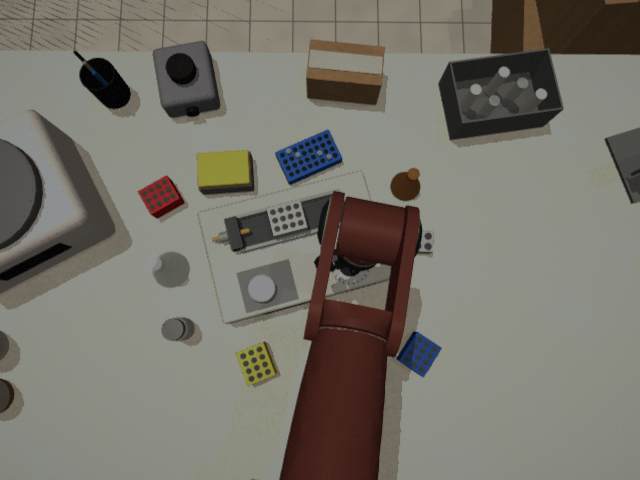

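The scene view shows the open gripper at (288,205), above the dial at (296,240), with clear room below it. The arm hides the dial in the top view. I lower it astride the bar.

Emit:
apply_moves([
  [0,-0.1,3,0,0,0],
  [0,-0.1,6,0,0,0],
  [0,-0.1,8,0,0,0],
  [0,-0.1,9,0,0,0],
  [0,-0.1,9.7,0,0,0],
  [0,-0.1,9.7,0,0,0],
])

```text
t: 2.7
tool_pos: [0.5029, -0.0272, 0.073]
tool_rot: [0.551, -3.092, 0.001]
contact_force: [0.4, -0.5, -0.0]
opening: 0.0856
```

Emit:
apply_moves([
  [0,0,0,0,0,0],
  [0,0,0,0,0,0],
  [0,0,0,0,0,0],
  [0,0,0,0,0,0],
  [0,0,0,0,0,0],
  [0,0,0,0,0,0],
  [0,0,0,0,0,0],
  [0,0,0,0,0,0],
], grip=1, squeeze=30)

```text
t: 3.5
tool_pos: [0.5031, -0.0271, 0.0734]
tool_rot: [0.551, -3.092, 0.001]
contact_force: [-0.9, 1.8, 3.5]
opening: 0.0129
```

Run:
```python
from h import *
move([.503,-.0275,.0725],144)
o=ctrl.get_obs();print(o["contact_force"],o["wrist_torque"])
d=ctrl.get_image("scene")
cv2.imwrite("pics/g2.png",cv2.resize(d["color"][170:280,230:380],None,fx=5,fy=5,interpolation=cv2.INTER_CUBIC))
```

```text
t 3.5 pos [ 0.5031 -0.0271  0.0734] jaw 110.21 z [-0.001 -0.001 -1.   ] F [-0.9  1.8  3.5] op 0.0129 q6 -2.12
ROW [ 0.02 -0.03  0.09] [-0.   -0.01 -6.76]
[-0.85274905  1.8316669   3.46666579] [ 0.18088542  0.23576754 -0.07404858]
```

View pics/g2.png

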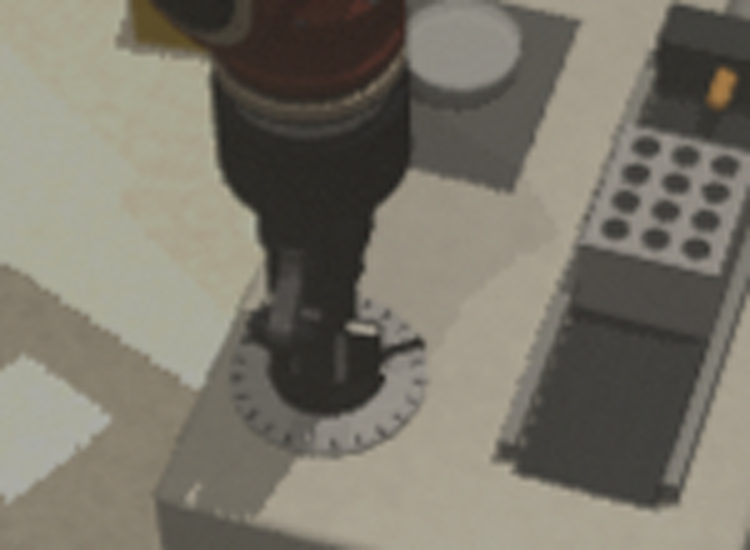

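The scene view shows the fingers shut on the bar with an opening of 12.9 mm. The pointer end, at crop (362,328), is just short of the mark at (405,348). I turn it 34° anticlockwise.

Emit:
apply_moves([
  [0,0,0,0,0,-1],
  [0,0,0,0,0,-2],
  [0,0,0,0,0,-3],
  [0,0,0,0,0,-4],
  [0,0,0,0,0,-5],
  [0,0,0,0,0,-6],
  [0,0,0,0,0,-6.8],
  [0,0,0,0,0,-6.8],
  [0,0,0,0,0,-6.8],
])

```text
t: 4.45
tool_pos: [0.5032, -0.0272, 0.0734]
tool_rot: [1.429, -2.797, 0.001]
contact_force: [-1.3, 1.7, 2.5]
opening: 0.012
```

Run:
```python
from h import *
move([.503,-.0275,.0725],144)
d=ctrl.get_image("scene")
cv2.imwrite("pics/g3.png",cv2.resize(d["color"][215:275,260:335],None,fx=10,fy=10,interpolation=cv2.INTER_CUBIC))
```

```text
t 4.45 pos [ 0.5032 -0.0272  0.0734] jaw 144.13 z [-0.    -0.001 -1.   ] F [-1.3  1.7  2.5] op 0.012 q6 -2.72
ROW [ 0.04 -0.01  0.09] [-0.   -0.01  0.03]
```

View pics/g3.png

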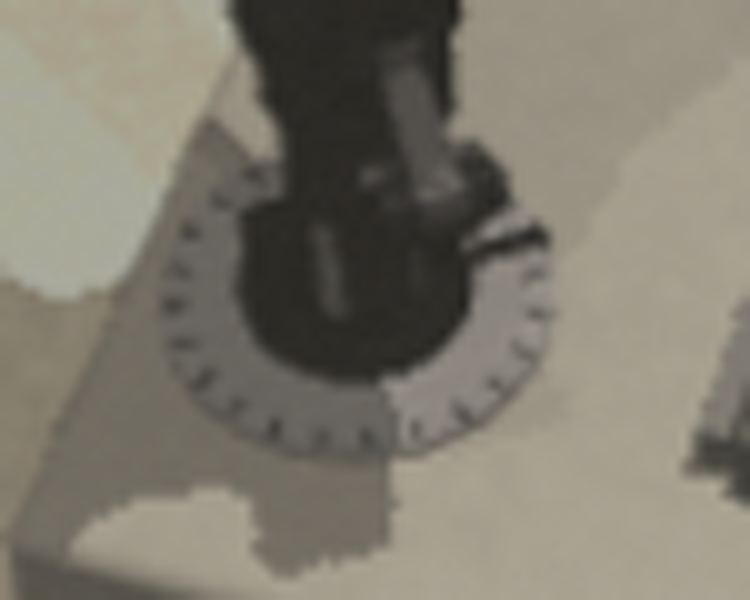

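The fingers hide the bar here, so I release, lift, and swing aside to check it in both views.

Emit:
apply_moves([
  [0,0,0,0,0,0],
  [0,0,0,0,0,0],
  [0,0,0,0,0,0],
  [0,0,0,0,0,0],
  [0,0,0,0,0,0],
  [0,0,0,0,0,0],
  [0,0,-2,0,0,0],
  [0,0,-5,0,0,0],
  [0,0,-9,0,0,0],
  [0,0,-13,0,0,0],
], grip=0)

```text
t: 5.5
tool_pos: [0.5027, -0.0269, 0.2043]
tool_rot: [1.429, -2.796, -0.0]
contact_force: [0.8, -0.6, -0.2]
opening: 0.0853
```

Run:
```python
from h import *
move([.40,.25,.22],144)
```

```text
t 5.5 pos [ 0.5027 -0.0269  0.2043] jaw 144.15 z [-0.002 -0.001 -1.   ] F [ 0.8 -0.6 -0.2] op 0.0853 q6 -2.72
ROW [-16.43  24.54  -1.57] [ 0.01 -0.02  0.03]
```

Emit:
apply_moves([
  [-16.4,24.5,-1.6,0,0,8],
  [-16.4,24.5,-1.6,0,0,8],
  [-16.4,24.5,-1.6,0,0,8],
  [-16.4,24.5,-1.6,0,0,8],
  [-16.4,24.5,-1.6,0,0,8],
  [-16.4,24.5,-1.6,0,0,8],
  [-16.4,24.5,-1.6,0,0,8],
  [-16.4,24.5,-1.6,0,0,8],
])

```text
t: 6.3
tool_pos: [0.399, 0.2519, 0.2206]
tool_rot: [0.394, -3.115, -0.0]
contact_force: [0.2, -0.6, -0.4]
opening: 0.0857
```

Run:
```python
from h import *
for n,(x,y) in(("top",(318,238)),("scene",(265,220))):
    d=ctrl.get_image(n)
    cv2.imwrite(f"pics/d4{n}.png",cv2.convertScaleAbs(cv2.resize(d["color"][y:y+55,x:x+65],None,fx=10,fy=10,interpolation=cv2.INTER_CUBIC),alpha=1.4))
```

```text
(no output)
```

View pics/d4top.png

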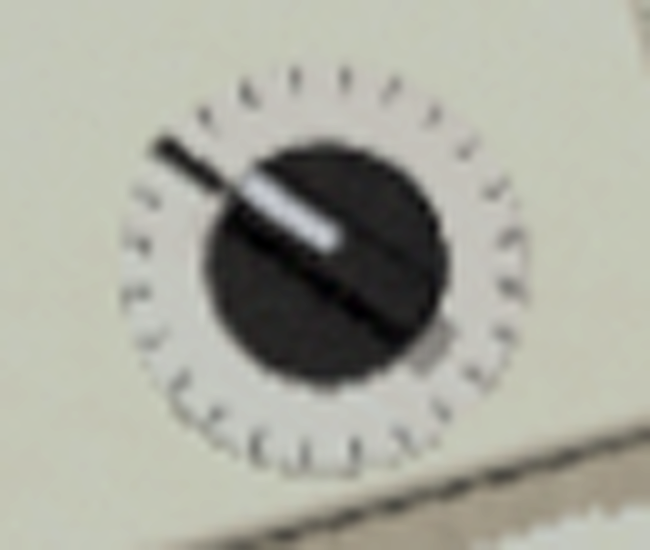

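View pics/d4scene.png

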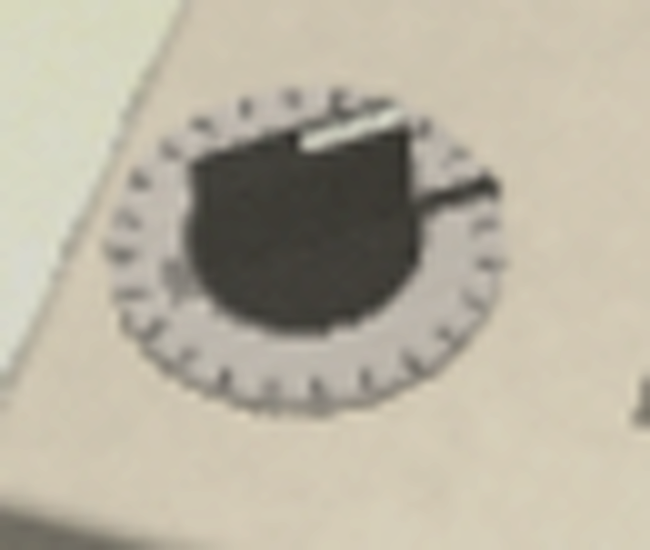

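Run:
```python
from h import *
rc=np.array([.5031,-.0272])
def wpca(uv,w):
    c=np.average(uv,axis=0,weights=w);C=np.cov(uv.T,aweights=w);e=np.linalg.eigh(C)[1][:,1];return c,e
for n in("top","scene"):
    d=ctrl.get_image(n);g=cv2.cvtColor(d["color"],cv2.COLOR_BGR2GRAY).astype(float)
    c96=proj(d,[[*rc,.096]])[0]
    # predicted pointer / mark zones
    th=np.radians(54)
    u=np.array([np.cos(th),np.sin(th)])
    def zone(r0,r1,z,w):
        v=np.array([-u[1],u[0]])
        q=[[*(rc+u*a+v*b),z] for a,b in((r0,-w),(r1,-w),(r1,w),(r0,w))]
        m=np.zeros(g.shape,np.uint8);cv2.fillPoly(m,[proj(d,q).round().astype(int)],1);return np.argwhere(m)[:,::-1]
    for nm,z,a in(("ptr",.096,(2,25)),("mark",.0615,(29 if n=="top" else 33,44))):
        p=zone(a[0]/1e3-.003,a[1]/1e3+.002,z,.006);val=g[p[:,1],p[:,0]]
        w=(val-val.min()-.5*np.ptp(val)) if nm=="ptr" else (.55*np.ptp(val)+val.min()-val)
        k=w>0;c,e=wpca(p[k].astype(float),w[k])
        W=ray(d,[c-4*e,c+4*e,c],z)
        t=np.degrees(np.arctan2(*(W[1]-W[0])[[1,0]]))%180
        r=W[2][:2]-rc
        print(n,nm,k.sum(),"dir",t.round(1),"centroid bearing",np.degrees(np.arctan2(r[1],r[0])).round(1),"r",np.linalg.norm(r).round(4),W[2].round(4))
        np.save(f"/tmp/{n}{nm}.npy",W)
```

```text
top ptr 45 dir 47.1 centroid bearing 52.7 r 0.0163 [ 0.5129 -0.0143  0.096 ]
top mark 19 dir 53.8 centroid bearing 53.6 r 0.0342 [5.234e-01 3.000e-04 6.150e-02]
scene ptr 57 dir 51.6 centroid bearing 58.9 r 0.0153 [ 0.511  -0.0141  0.096 ]
scene mark 15 dir 51.1 centroid bearing 51.6 r 0.0353 [5.25e-01 4.00e-04 6.15e-02]
```

Run:
```python
from h import *
for n,box in(("top",(341,254,353,264)),("scene",(294,228,307,236))):
    d=ctrl.get_image(n);g=cv2.cvtColor(d["color"],cv2.COLOR_BGR2GRAY)
    # enlarged; segments: bright blob inside dial near pointer
    x0,y0,x1,y1=box
    G=cv2.resize(g[y0-6:y1+6,x0-6:x1+6],None,fx=8,fy=8,interpolation=cv2.INTER_CUBIC)
    if n=="top":
        thr=90
    for thr in(80,95,110,125,140):
        m=(G>thr).astype(np.uint8);k,l,s,c=cv2.connectedComponentsWithStats(m)
        for i in range(1,k):
            x,y,w,h,a=s[i]
            if x>0 and y>0 and x+w<G.shape[1] and y+h<G.shape[0] and a>300:
                P=np.argwhere(l==i)[:,::-1].astype(np.float32)
                vx,vy,cx,cy=cv2.fitLine(P,cv2.DIST_L2,0,.01,.01).ravel()
                L=crop(x0-6,y0-6,8,[(cx-40*vx,cy-40*vy),(cx+40*vx,cy+40*vy),(cx,cy)])
                W=ray(d,L,.096);e=W[1]-W[0]
                print(n,thr,a,"dir",np.degrees(np.arctan2(e[1],e[0])).round(1)%180,W[2].round(4))
```

```text
top 125 876 dir 54.400000000000006 [ 0.5097 -0.0173  0.096 ]
scene 140 581 dir 44.2 [ 0.4965 -0.0101  0.096 ]
```

The pointer direction is 54.4° and the mark 53.8° (bearing 53.6°) in the top view, and the jaws stood at 54.1° when released, so they agree to within 1°. The scene view can't settle it because its segmentation is noisy. The dial is set. Next I go behind the block with the fingers shut.

Run:
```python
from h import *
move([.607,.037,.19],14.6)
```

```text
t 6.6 pos [0.4006 0.2486 0.2201] jaw 104.03 z [-0.002 -0.001 -1.   ] F [-0.5  0.3 -0.5] op 0.0857 q6 -1.42
ROW [-14.9  -25.53   2.99] [-2.000e-02 -1.000e-02  1.789e+01]
```

Emit:
apply_moves([
  [-14.9,-25.5,3,0,0,17.9],
  [-14.9,-25.5,3,0,0,17.9],
  [-14.9,-25.5,3,0,0,17.9],
  [-14.9,-25.5,3,0,0,17.9],
  [-14.9,-25.5,3,0,0,17.9],
  [-14.9,-25.5,3,0,0,17.9],
  [-14.9,-25.5,3,0,0,17.9],
  [-14.9,-25.5,3,0,0,17.9],
  [-14.9,-25.5,3,0,0,17.9],
  [-14.9,-25.5,3,0,0,17.9],
  [-14.9,-25.5,3,0,0,17.9],
  [-14.9,-25.5,3,0,0,17.9],
  [-14.9,-25.5,3,0,0,17.9],
  [-14.9,-25.5,3,0,0,17.9],
], grip=1)

```text
t: 8.0
tool_pos: [0.607, 0.0368, 0.1898]
tool_rot: [-1.922, -2.484, 0.003]
contact_force: [0.4, -0.6, 0.5]
opening: 0.0001
```

Run:
```python
from h import *
move([.607,.037,.07],14.6)
for n in("scene","top"):
    d=ctrl.get_image(n);cv2.imwrite(f"pics/{n}5.png",d["color"])
```

```text
t 8.0 pos [0.607  0.0368 0.1898] jaw 14.54 z [-0.002 -0.001 -1.   ] F [ 0.4 -0.6  0.5] op 0.0001 q6 -0.31
ROW [ 0.03  0.03 11.98] [-0.02  0.01 -0.01]
```

View pics/scene5.png

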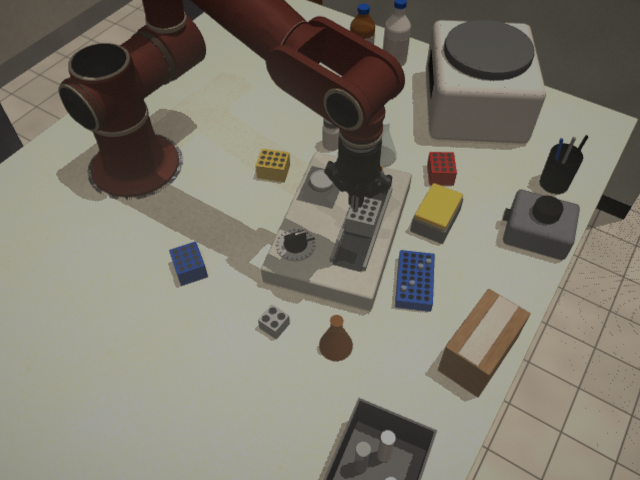

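The scene view shows the shut fingers above the channel behind the block, with the block at (364,210). The wrist sits well above the flask. I lower the fingers.

Emit:
apply_moves([
  [0,0,4,0,0,0],
  [0,0,8,0,0,0],
  [0,0,10,0,0,0],
  [0,0,11,0,0,0],
  [0,0,12,0,0,0],
  [0,0,12,0,0,0],
])

```text
t: 8.7
tool_pos: [0.6066, 0.037, 0.0694]
tool_rot: [-1.921, -2.484, 0.004]
contact_force: [0.0, 0.3, -0.6]
opening: 0.0
```

Run:
```python
from h import *
move([.607,.037,.07],14.6)
d=ctrl.get_image("scene");cv2.imwrite("pics/s6.png",cv2.resize(d["color"][140:300,260:420],None,fx=3.6,fy=3.6,interpolation=cv2.INTER_CUBIC))
```

```text
t 8.7 pos [0.6066 0.037  0.0694] jaw 14.56 z [-0.003 -0.001 -1.   ] F [ 0.   0.3 -0.6] op 0.0 q6 -0.31
ROW [-0.01  0.04 -0.06] [-0.03  0.   -0.01]
```

View pics/s6.png

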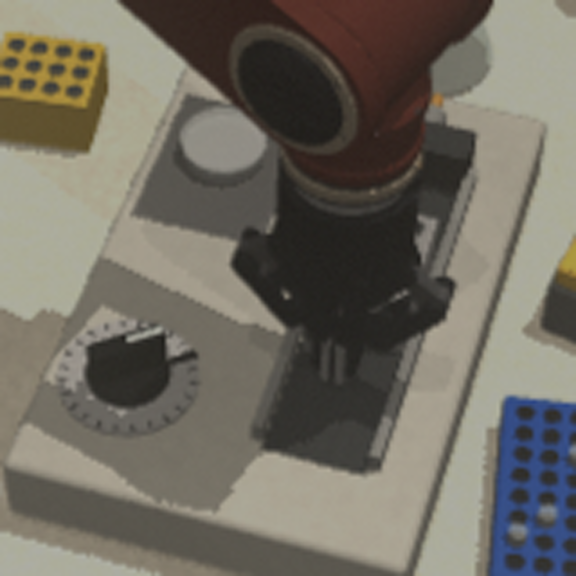

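The fingers stand in the channel, centred between the rails, at crop (330,365). I push along tool +x in stages.

Emit:
apply_moves([
  [0.7,0,0,0,0,0],
  [1.4,0,0,0,0,0],
  [2,0,0,0,0,0],
  [2.4,0,0,0,0,0],
  [2.8,0,0,0,0,0],
  [3.2,0,0,0,0,0],
  [3.6,0,0,0,0,0],
  [4,0,0,0,0,0],
  [4.4,0,0,0,0,0],
  [4.8,0,0,0,0,0],
  [5.2,0,0,0,0,0],
  [5.6,0,0,0,0,0],
  [6,0,0,0,0,0],
])

```text
t: 10.05
tool_pos: [0.592, 0.0953, 0.0704]
tool_rot: [-1.922, -2.485, 0.002]
contact_force: [1.4, -1.8, 2.2]
opening: 0.0
```

```bash
cat > p.py <<'E'
from h import *
o=ctrl.get_obs();a=np.radians(14.6);u=np.array([-np.sin(a),np.cos(a),0]);x=np.array([np.cos(a),np.sin(a),0])
p=o["tool_pos"]-[.6066,.037,.0694]
print("t",o["t"],"travel mm",(p@u*1e3).round(1),"lat",(p@x*1e3).round(1),"dz",(p[2]*1e3).round(1),"Fpush",(o["contact_force"]@u).round(1),"Flat",(o["contact_force"]@x).round(1),"Fz",o["contact_force"][2].round(1),o["wrist_torque"].round(2))
E
python3 p.py;python3 - <<'E'
from h import *
d=ctrl.get_image("scene");cv2.imwrite("pics/s7.png",cv2.resize(d["color"][140:300,260:420],None,fx=3.6,fy=3.6,interpolation=cv2.INTER_CUBIC))
d=ctrl.get_image("top");cv2.imwrite("pics/t7.png",cv2.resize(d["color"][170:330,195:395],None,fx=3.6,fy=3.6,interpolation=cv2.INTER_CUBIC))
E
```

```text
t 10.05 travel mm 60.1 lat 0.6 dz 1.0 Fpush -2.1 Flat 0.9 Fz 2.2 [-0.33 -0.15 -0.03]
```

View pics/s7.png

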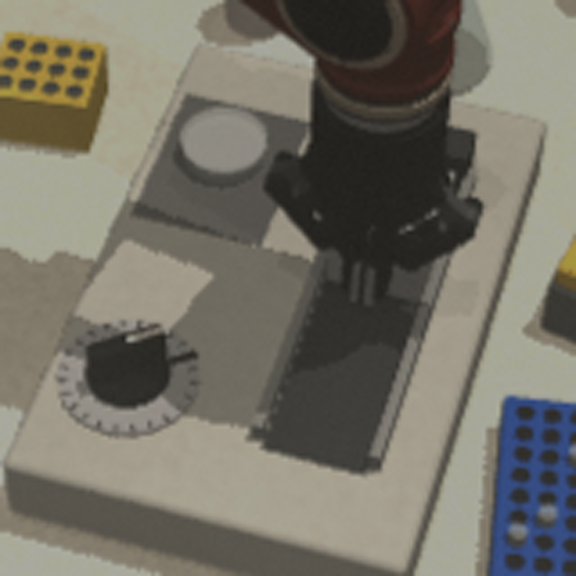

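View pics/t7.png

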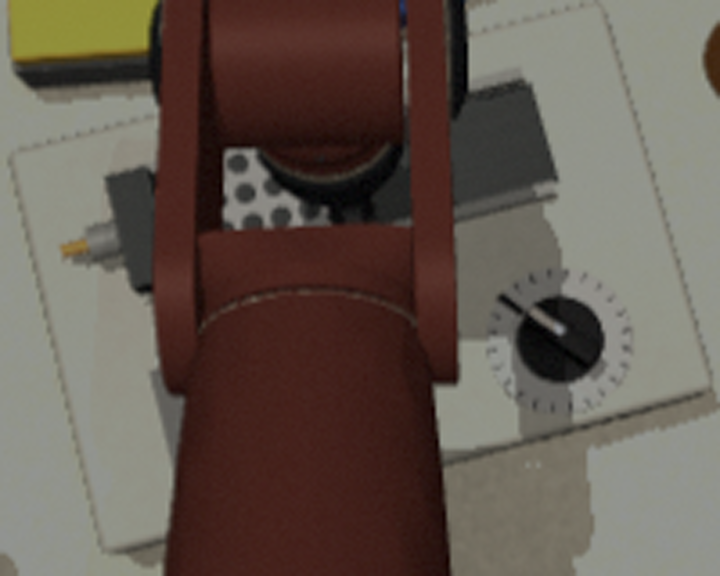

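The block moves along with the fingers at about 2 N of friction, and the dial stays on its mark. I go slowly onto the probe.

Emit:
apply_moves([
  [0.3,0,0,0,0,0],
  [0.6,0,0,0,0,0],
  [0.8,0,0,0,0,0],
  [1.0,0,0,0,0,0],
  [1.2,0,0,0,0,0],
  [1.4,0,0,0,0,0],
  [1.6,0,0,0,0,0],
  [1.8,0,0,0,0,0],
  [1.8,0,0,0,0,0],
])

```text
t: 11.05
tool_pos: [0.5875, 0.1118, 0.0702]
tool_rot: [1.921, 2.484, -0.005]
contact_force: [1.9, -7.7, 1.6]
opening: 0.0001
```

```bash
python3 p.py
```

```text
t 11.05 travel mm 77.2 lat 0.4 dz 0.8 Fpush -8.0 Flat -0.1 Fz 1.6 [-1.12 -0.29  0.01]
```

Emit:
apply_moves([
  [0.2,0,0,0,0,0],
  [0.4,0,0,0,0,0],
  [0.5,0,0,0,0,0],
  [0.6,0,0,0,0,0],
  [0.6,0,0,0,0,0],
])

```text
t: 11.55
tool_pos: [0.5867, 0.1155, 0.0705]
tool_rot: [1.919, 2.481, -0.009]
contact_force: [1.2, -9.4, 2.0]
opening: -0.0
```

```bash
python3 p.py
```

```text
t 11.55 travel mm 81.0 lat 0.5 dz 1.1 Fpush -9.4 Flat -1.2 Fz 2.0 [-1.34 -0.25 -0.  ]
```

Emit:
apply_moves([
  [0.3,0,0,0,0,0],
  [0.4,0,0,0,0,0],
  [0.5,0,0,0,0,0],
  [0.5,0,0,0,0,0],
])

```text
t: 11.95
tool_pos: [0.5862, 0.118, 0.0709]
tool_rot: [1.916, 2.478, -0.013]
contact_force: [3.1, -11.4, 1.4]
opening: 0.0003
```

```bash
python3 p.py
```

```text
t 11.95 travel mm 83.5 lat 0.7 dz 1.5 Fpush -11.8 Flat 0.1 Fz 1.4 [-1.49 -0.27 -0.01]
```

Emit:
apply_moves([
  [0.3,0,0,0,0,0],
  [0.4,0,0,0,0,0],
  [0.5,0,0,0,0,0],
  [0.5,0,0,0,0,0],
])

```text
t: 12.35
tool_pos: [0.5864, 0.118, 0.0714]
tool_rot: [1.911, 2.472, -0.023]
contact_force: [2.9, -19.3, 2.1]
opening: -0.0001
```

```bash
python3 p.py
```

```text
t 12.35 travel mm 83.5 lat 0.9 dz 2.0 Fpush -19.4 Flat -2.0 Fz 2.1 [-2.71 -0.49  0.  ]
```

Travel has stopped at 83.5 mm while the force rose to 19 N, which fits the stop (about 85 mm expected). I check in the pictures.

```bash
python3 - <<'E'
from h import *
d=ctrl.get_image("scene");cv2.imwrite("pics/s8.png",cv2.resize(d["color"][150:260,320:430],None,fx=5.4,fy=5.4,interpolation=cv2.INTER_CUBIC))
d=ctrl.get_image("top");cv2.imwrite("pics/t8.png",cv2.convertScaleAbs(cv2.resize(d["color"][190:290,205:385],None,fx=4.4,fy=4.4,interpolation=cv2.INTER_CUBIC),alpha=1.5))
E
python3 p.py
```

```text
t 12.45 travel mm 83.5 lat 0.8 dz 2.0 Fpush -19.8 Flat -1.4 Fz 1.3 [-2.68 -0.56  0.  ]
```

View pics/s8.png

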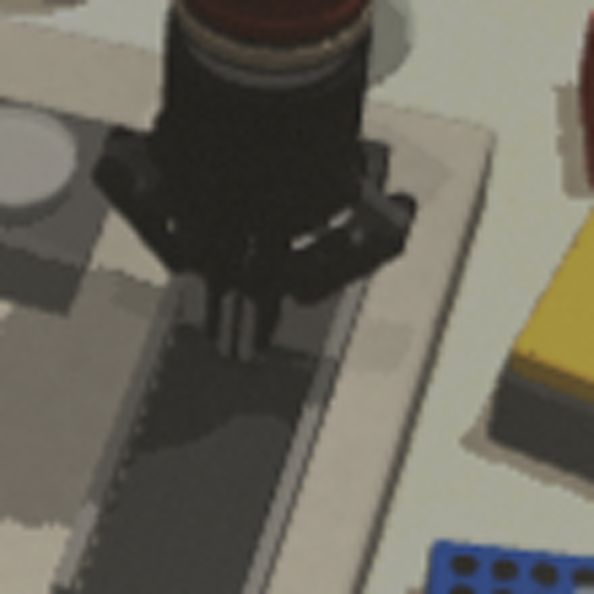

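View pics/t8.png

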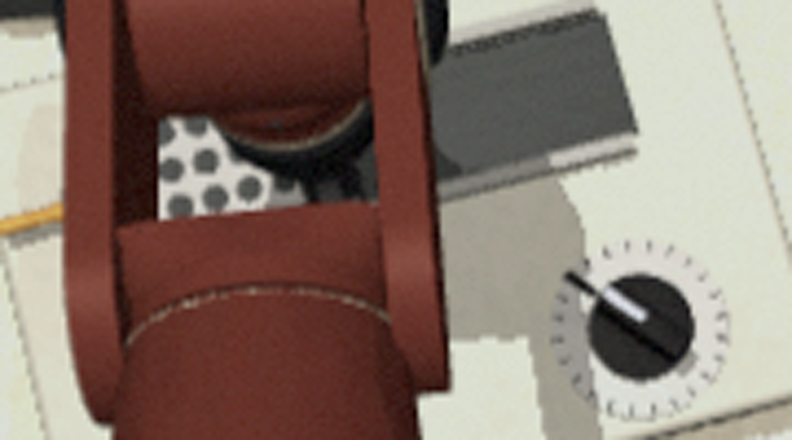

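```bash
python3 - <<'E'
from h import *
d=ctrl.get_image("top");a=np.radians(14.6);u=np.array([-np.sin(a),np.cos(a)]);c=np.array([.5435,.0872])
w0=ray(d,crop(195,170,4,[(328,235),(360,225),(391,218),(422,210)]),.105)[:,:2]
w1=ray(d,crop(205,190,4.4,[(180,207),(215,197),(249,188)]),.105)[:,:2]
print(w0@u*1e3);print(w1@u*1e3)
t0=cv2.imread("pics/top0.png")
for n,im in(("start",t0),("now",d["color"])):
    b=im.astype(int);m=((b[...,2]-b[...,0]>60)&(b[...,1]-b[...,0]>20)).astype(np.uint8)[220:260,190:232]
    p=np.argwhere(m)[:,::-1]+[190,220];p=p[np.argsort(p[:,0])][:4]
    print(n,p.mean(0),ray(d,[p.mean(0)],.078)[0,:2]@u*1e3)
E
python3 p.py
```

```text
[-26.26710789 -42.85997047 -58.63518549 -74.56545168]
[37.2098278  20.95136512  5.2012441 ]
start [212.75 238.75] 104.82449861078652
now [203.5  241.25] 124.01066595925882
t 12.5 travel mm 83.5 lat 0.9 dz 2.0 Fpush -19.0 Flat -1.2 Fz 0.4 [-2.73 -0.44  0.1 ]
```

The wells have moved 63.6 mm and the probe's tail about 19 mm, so the block is at the stop. I push slightly harder to confirm that nothing more gives.

Emit:
apply_moves([
  [0.5,0,0,0,0,0],
  [0.6,0,0,0,0,0],
  [0.6,0,0,0,0,0],
  [0.6,0,0,0,0,0],
  [0.6,0,0,0,0,0],
])

```text
t: 13.0
tool_pos: [0.5865, 0.1178, 0.0721]
tool_rot: [1.906, 2.464, -0.034]
contact_force: [3.6, -22.5, 1.7]
opening: 0.0002
```

```bash
python3 p.py
```

```text
t 13.0 travel mm 83.3 lat 0.9 dz 2.7 Fpush -22.6 Flat -2.1 Fz 1.7 [-3.18 -0.44  0.04]
```

```bash
python3 - <<'E'
from h import *
for i in range(8): d=ctrl.get_image("scene")
cv2.imwrite("pics/end.png",d["color"])
E
python3 p.py
```

```text
t 13.4 travel mm 83.3 lat 0.9 dz 2.7 Fpush -21.6 Flat -2.8 Fz 2.4 [-3.23 -0.47  0.04]
```

View pics/end.png

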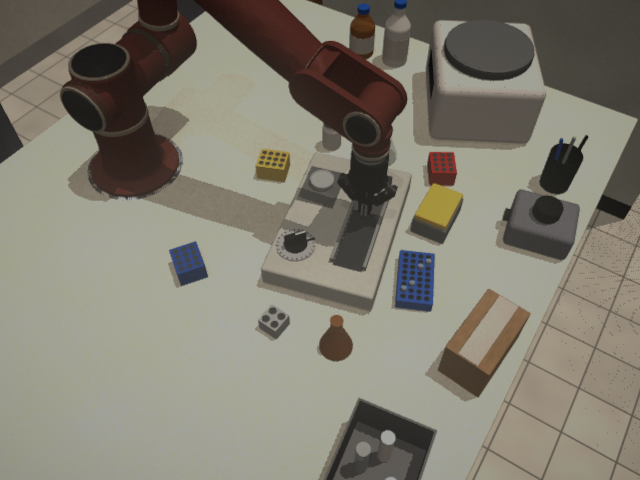

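The push holds steady at about 22 N. The dial at (296,242) is still set, and everything else stands where it did. I hand in the job.

```bash
python3 -c "
from station import ctrl
print(ctrl.finish_job())"
```

```text
the job is handed in; nothing more can be done
None
```

I set the dial first, then pushed the tube block against the end stop and handed the job in at about 13.4 s with the shut fingers still pressing it there.

- **Dial:** I turned it 34° anticlockwise and let go. The top view put the pointer at 54.4° and the long mark at 53.6–53.8°. The scene view could not confirm this: its bar and mark measurements were noisy, and some differed by up to 10°.
- **Block:** it stopped moving at 83.5 mm of finger travel, where I expected about 85 mm. The wells had moved 63.6 mm and the probe's tail about 19 mm of its 20 mm.
- **Push:** raising the force from 12 N to 22 N moved the fingers no further in, and it held steady at about 22 N. The gripper leaned slightly and the fingertips rose about 3 mm under the push. I could not see the contact with the stop directly because the arm hid it.
- **Bystanders:** none looked moved in the last scene picture. The reagent jar and the clear flask were partly hidden by the arm.

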